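Square a well plate into the code reader's corner stops

ROBOT

A 7-joint arm with a two-finger parallel gripper is mounted at the origin on the work surface. World frame = base frame: x ahead of the robot, y to its left, z up, the work surface at z = 0. Lengths are in mm, angles in degrees, forces in N, time in s.
With the tool pointing down it reaches from about 425 to 875 mm from the base axis. Payload 4.7 kg.
Tool frame: the origin (TCP) lies at the very end of the fingers, on their centre line; the grasp point (between the pads) lies 19 mm behind it; z points along the fingers, y is the direction in which the jaws open and shut (so a half turn about z gives the same grasp; the last joint's range is limited). The gripper opens to 85 mm and grips with 20 to 120 N. Pads are 22 mm wide; open, the fingers measure 114 mm over their backs; the gripper's body (76 mm by 85 mm) begins 54 mm behind the grasp point. The pads swing forward as they close: fully open they stand 13 mm farther back than shut.
Start: joints at [-74.02, 18.392, -4.016, 83.108, 1.295, 78.541, -3.26], TCP at [170.142, 627.357, 231.349] pointing down, gripper open.
Joint ranges: [-163.93, 163.93], [-17.29, 119.83], [-79.2, 71.16], [3.27, 140.29], [-89.18, 269.18], [5.43, 117.66], [-154.24, 154.24]. Speed limits (degrees/s): [147.25, 147.25, 180, 180, 180, 180, 180].

INTERFACE

Orientations are given as a 3x3 rotation matrix whose columns are the frame's x, y, z axes.
In Python, from rig import bot, eoat, viewer gives the robot as it stands. Calls block until the motion is done:
- bot.reach(position, orientation): joint-space move of the TCP to a pose.
- bot.move_straight(position, frame=None, velocity=150, force_limit=None): straight line of the TCP; frame=None keeps the orientation; velocity is the mean speed in mm/s. With force_limit (N) it stops when the force on the tool has changed by that much, and returns True; else False.
- bot.set_joints(angles): joint-space move.
- eoat.release() and eoat.grab(effort=None): open the fingers fully, or close them until they stop; effort is the grip in N (None keeps the last).
- bot.wait(seconds).
- bot.solve_ik(position, orientation): joint angles nearest the present ones, or None.
- bot.sense(): the state.
- viewer.camera(name): name is "scene" or "top" or "wrist"; returns a dict with "img" (480x640x3 uint8, red, green, blue), "depth" (480x640 float32, mm along the optical axis (not along the pixel's ray), 0 where there is no reading), "K" (3x3 intrinsics, pixels), "world_from_camera" (4x4, takes a point from camera to world coordinates); the wrist camera has in their place "mount" (4x4, takes a point from camera to tool coordinates, whose origin is the TCP and whose axes are the flange's). Camera axes: x right, y up, looking along -z (the intrinsics and any distortion apply to the point x, -y, -z); pixel columns grow to the right and rows downward; lengths in mm; the calibration is good to about 2 mm. The wrist camera is an equidistant fisheye: a pixel r from the principal point sees the ray r / f radians off the axis. A picture is of the moment at which its call begins: read the wrist's pose just before it.
A pose or a line that the arm cannot do raises bot.PlanningError and nothing moves.
- bot.sign_off(): hands the job in, once; it reports no verdict.
The state is a dict: "t": time; "joint_pos": joint angles; "dq": joint speeds; "joint_efforts": joint torques, N m; "eef_pos": TCP position; "eef_rot": TCP orientation; "force": force on the tool from outside, world axes, zero at the start; "wrist_torque": the same for the moment, N m; "grip_width": finger opening in mm.
Only numpy, scipy, OpenCV 4.12 (cv2) and the standard library are available. Lean on these libraries where they do the work, as an engineer would, in place of code of your own. Each camera call takes 0.05 s, during which the arm holds its last target. There are 200 camera calls.

TASK

Push the white 24-well plate along the bench with your fingertips into the corner of the code-reading station, so that one long side lies flush against the long fence and one short side is right up against the end stop. Only push it: it must stay flat on the bench and never be lifted or tipped. Leave the tube rack, timer, jar and sample cup where they stand, and finish with your hand clear.

Things in the scene. Friction and masses are not known exactly. Their poses are not given: they have to be found in the camera images.
- plate: White deep-well plate, a closed block 85.5 mm (its x) by 127.8 mm (its y, the long way) and 28 mm tall (30 mm at the thin rim), with 4 by 6 round wells showing on top; about 0.22 kg, loose on the bench. Origin: centre of its underside, z up. It starts in front of the fence (towards the robot), turned up to 0.4 rad from the fence's direction. Either long side may end at the fence.
- fence: Straight aluminium bar fixed to the bench, 390 mm long (its y), 16 mm thick, 16 mm tall. Origin: at bench height, in the middle of the length of the working face, which is the plane x = 0 of its frame; its +x points into the bar, away from the robot's side, and the plate belongs on the -x side. Behind it (x from 30 to 100 mm, y within 70 mm) is the fixed white reader box, 32 mm tall. The station stands at a different place and yaw (within 0.15 rad) each time.
- end_stop: Upright aluminium bar fixed to the bench, square to the fence, 70 mm long (its x, parallel to the fence's x), 16 mm thick (its y), 24 mm tall. Origin: centre of its underside; its far end meets the fence's face. It is bolted on at either the left or the right end of the fence, with its origin 170 mm from the fence's middle; the plate belongs on its inner side, the side towards the fence's middle.
- empty_pad: Flat aluminium pad fixed to the bench at the other end of the fence, where the end stop is not: 70 by 44 mm, only 2 mm thick, with four dark bolt holes. Not a stop. Origin: centre of its underside.
- tube_rack: White rack, 110 mm (x) by 50 mm (y), with six yellow-capped tubes to a height of 92 mm; loose, off to the left or right of the station. Origin: centre of its underside.
- timer: White digital timer lying flat, 85 mm (x) by 60 mm (y), 18 mm tall; loose, off to the other side from the rack. Origin: centre of its underside.
- jar: Amber jar with a white cap, 40 mm across, 60 mm tall; loose, behind the fence beside the reader box. Origin: centre of its underside.
- cup: Clear sample cup with a yellow lid, 48 mm across, 50 mm tall; loose, behind the fence on the other side of the reader box. Origin: centre of its underside.
Not all that is in view belongs to the job. Leave any brown, pink or turquoise look-alike of the plate alone.

How it is judged:
By the outcome, as a careful person would: the job done as asked, in the order asked, and still so for the second after the job is handed in, with the robot touching nothing.
It also fails if it takes over 42 s, if anything falls off the work surface, if the arm or the gripper's body presses on something with over 40 N, if the wrist force passes 120 N, or if a joint passes its speed limit or range.

## Working session

There is one attempt and no reset: what is moved stays moved. The work goes in short steps, each a Python script; the robot and the scene stay as the last script left them, time stands still between calls to the robot, and variables do not carry over. Pictures are saved under pics/ and viewed, about 8 in all and at most 12, crops included, and the job is handed in when it is done.

```bash
mkdir -p pics; ls
python3 - <<'E'
from rig import bot,eoat,viewer
import cv2,numpy as np
s=bot.sense();print(s["t"],s["eef_pos"],s["eef_rot"])
for n in("top","scene"):
    c=viewer.camera(n);np.savez(n+"0.npz",**c)
    cv2.imwrite(f"pics/{n}0.png",c["img"][:,:,::-1]);print(n,c["K"],c["world_from_camera"],[k for k in c])
E
```

```text
pics
0.0 [170.00658737 626.79054189 230.2218591 ] [[-9.65155511e-01  2.61676658e-01 -4.08327706e-04]
 [ 2.61676955e-01  9.65153623e-01 -1.91174266e-03]
 [-1.06159465e-04 -1.95197892e-03 -9.99998089e-01]]
top [[595.33230847   0.         319.48608378]
 [  0.         595.33230847 233.38587088]
 [  0.           0.           1.        ]] [[-1.56356859e-02  9.94352497e-01 -1.04969695e-01  3.70315480e+02]
 [-9.99646402e-01 -1.32874388e-02  2.30329263e-02  6.67774420e+00]
 [ 2.15080694e-02  1.05292714e-01  9.94208654e-01  1.46353451e+03]
 [ 0.00000000e+00  0.00000000e+00  0.00000000e+00  1.00000000e+00]] ['img', 'depth', 'K', 'world_from_camera']
scene [[585.97854842   0.         314.76037646]
 [  0.         585.97854842 237.27106983]
 [  0.           0.           1.        ]] [[ 8.25203903e-01 -3.55824180e-01  4.38665786e-01  1.06274631e+03]
 [ 5.64827619e-01  5.23796028e-01 -6.37657809e-01 -7.77536291e+02]
 [-2.87732911e-03  7.73968265e-01  6.33217851e-01  8.04852091e+02]
 [ 0.00000000e+00  0.00000000e+00  0.00000000e+00  1.00000000e+00]] ['img', 'depth', 'K', 'world_from_camera']
```

View pics/top0.png

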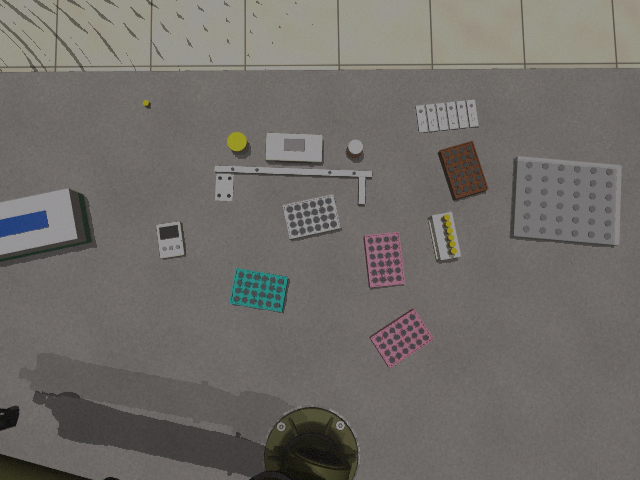

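View pics/scene0.png

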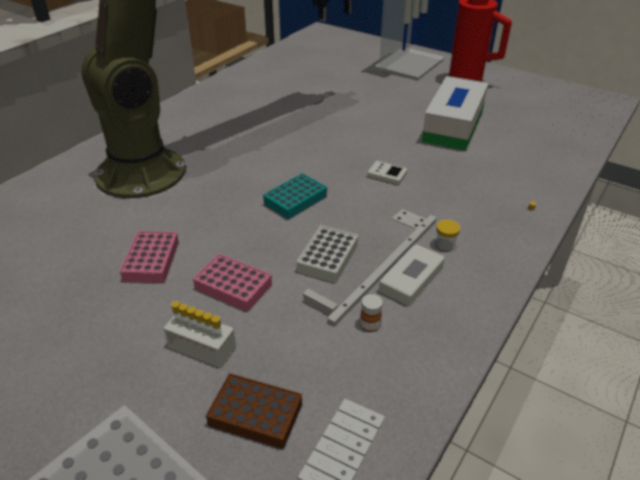

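The top view shows four multi-well candidates: white (312,217), turquoise (260,290), pink (385,260 and 401,338) and brown (463,170). There is also a large white block at (567,200). Only (312,217) is white, 4x6 and in front of the fence. The end stop is at the right (362,190), which is the −y end, and the flat pad with bolt holes is at (224,187). Next I'll measure and view a confirming crop.

```bash
cat > h.py <<'E'
import numpy as np,cv2
def ray(c,uv,z):
    uv=np.asarray(uv,float).reshape(-1,2);K=c["K"];T=c["world_from_camera"]
    d=np.c_[(uv[:,0]-K[0,2])/K[0,0],-(uv[:,1]-K[1,2])/K[1,1],-np.ones(len(uv))]@T[:3,:3].T
    o=T[:3,3];return (o+d*((z-o[2])/d[:,2])[:,None])[:,:2]
def rect(c,z,box,thr=150):
    x0,y0,x1,y1=box;m=np.zeros((480,640),np.uint8)
    im=c["img"][y0:y1,x0:x1];m[y0:y1,x0:x1]=(im.min(2)>thr)*255
    cs,_=cv2.findContours(m,cv2.RETR_EXTERNAL,cv2.CHAIN_APPROX_NONE)
    k=max(cs,key=cv2.contourArea).reshape(-1,2)
    w=ray(c,k,z).astype(np.float32);r=cv2.minAreaRect(w)
    return r,cv2.boxPoints(r)
E
python3 - <<'E'
from h import *
c=dict(np.load("top0.npz"));im=c["img"]
for nm,z,b in(("plate",29,(275,185,350,250)),("fence",16,(205,160,380,181)),("stop",24,(354,180,372,212)),("pad",2,(212,177,240,206))):
  for t in (130,160):
    r,p=rect(c,z,b,t);print(nm,t,np.round(r[0],1),np.round(r[1],1),round(r[2],2),np.round(p,1).tolist())
cv2.imwrite("pics/crop1.png",cv2.resize(im[150:260,205:385,::-1],None,fx=4.4,fy=4.4,interpolation=cv2.INTER_CUBIC))
D=c["depth"];print(D[217,312],D[172,290],D[195,362],D[260,200],D[190,224])
E
```

```text
plate 130 [542.4 -20.9] [72.9 48.9] 89.28 [[517.5, -57.0], [566.4000244140625, -57.599998474121094], [567.2999877929688, 15.199999809265137], [518.4000244140625, 15.899999618530273]]Traceback (most recent call last):
  File "<stdin>", line 5, in <module>
  File "h.py", line 10, in rect
    k=max(cs,key=cv2.contourArea).reshape(-1,2)
      ~~~^^^^^^^^^^^^^^^^^^^^^^^^
ValueError: max() iterable argument is empty
```

Run:
```python
from h import *
c=dict(np.load("top0.npz"));im=c["img"]
print(im[230,200],im[225,282],im[172,290],im[195,362],im[190,218],im[200,291])
for nm,z,b in(("plate",29,(275,185,350,250)),("fence",16,(205,160,380,181)),("stop",24,(354,180,372,212)),("pad",2,(212,177,240,206))):
  for t in (100,112,125):
    r,p=rect(c,z,b,t);print(nm,t,np.round(r[0],1),np.round(r[1],1),round(r[2],2),np.round(p,0).astype(int).tolist())
cv2.imwrite("pics/crop1.png",cv2.resize(im[150:260,205:385,::-1],None,fx=4.4,fy=4.4,interpolation=cv2.INTER_CUBIC))
```

```text
[110 106 105] [108 103 101] [152 150 151] [150 149 151] [146 146 147] [109 103 100]
plate 100 [562.4  -9.3] [180.9 157.1] 89.34 [[483, -99], [640, -101], [642, 80], [485, 82]]
plate 112 [564.8  -6.9] [ 85.6 128.2] 11.43 [[510, 47], [535, -78], [619, -61], [594, 64]]
plate 125 [566.4 -15.6] [ 85.  110.2] 11.54 [[514, 30], [536, -78], [619, -61], [597, 47]]
fence 100 [681.5  37.9] [430.4  50.4] 89.39 [[654, -177], [704, -178], [709, 253], [659, 253]]
fence 112 [679.2  36.9] [388.2  24.8] 85.75 [[652, -156], [677, -158], [706, 230], [681, 231]]
fence 125 [677.8  36.8] [387.9  24.3] 86.14 [[653, -156], [677, -157], [703, 230], [679, 231]]
stop 100 [ 614.4 -133.7] [41.9 77.4] 88.75 [[575, -154], [653, -155], [654, -114], [576, -112]]
stop 112 [ 624.3 -131.4] [12.3 57.3] 88.7 [[596, -137], [653, -138], [653, -126], [596, -125]]
stop 125 [ 624.3 -131.4] [12.3 57.3] 88.7 [[596, -137], [653, -138], [653, -126], [596, -125]]
pad 100 [633.5 204.3] [66.9 71. ] 89.92 [[598, 171], [669, 171], [669, 238], [598, 238]]
pad 112 [638.5 208.1] [44.8 60.3] 89.35 [[608, 186], [668, 185], [669, 230], [609, 231]]
pad 125 [639.8 208.1] [44.3 57.8] 89.3 [[611, 186], [668, 186], [669, 230], [611, 231]]
```

View pics/crop1.png

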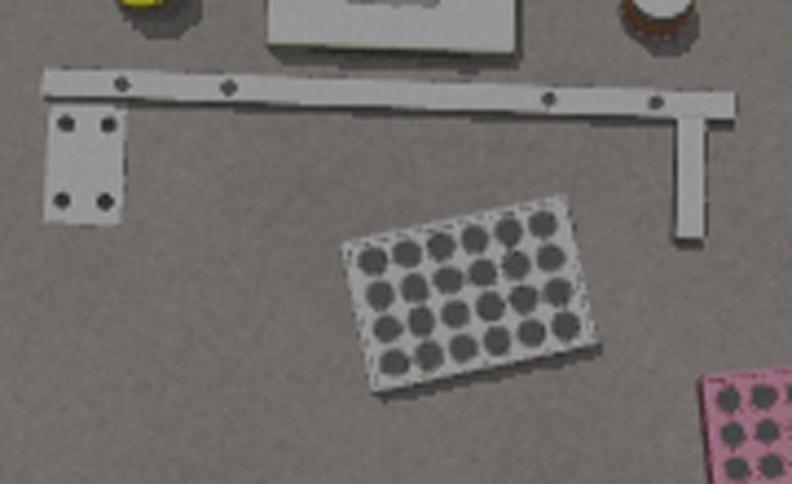

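The crop confirms it: the white 4x6 plate (crop 470,295) is turned about 15° from the fence. The raised stop is at the right (crop 690,180) and the pad with 4 holes is at the left (crop 85,165). I'll fit the station edges and make the first push.

```bash
cat >> h.py <<'E'
def station(c):
    """fence yaw, face point & stop inner-face distance from top image"""
    g=c["img"].min(2).astype(float);T=125
    def cross(a):   # sub-pixel outermost crossings of T
        i=np.where(a>T)[0]; i0,i1=i[0],i[-1]
        return i0-(T*1.-a[i0])/(a[i0-1]-a[i0]) if 0 else i0-(a[i0]-T)/(a[i0]-a[i0-1]), i1+(a[i1]-T)/(a[i1]-a[i1+1])
    cols=[u for u in range(244,346)]
    e=np.array([cross(g[163:181,u])for u in cols])+163
    P=ray(c,np.c_[cols,e[:,0]],16);Q=ray(c,np.c_[cols,e[:,1]],16)
    f=[np.polyfit(p[:,1],p[:,0],1) for p in(P,Q)]
    rows=range(182,200);s=np.array([cross(g[v,352:374])for v in rows])+352
    L=ray(c,np.c_[s[:,0],rows],24);R=ray(c,np.c_[s[:,1],rows],24)
    return f,L,R
E
python3 - <<'E'
from h import *
c=dict(np.load("top0.npz"));f,L,R=station(c)
print(f,[np.polyval(p,37) for p in f]);print(np.polyfit(L[:,0],L[:,1],1),L.mean(0),R.mean(0))
E
```

```text
[array([4.68327572e-02, 6.85324094e+02]), array([4.47996412e-02, 6.71188993e+02])] [np.float64(687.0569060609932), np.float64(672.8465798939948)]
[-2.30513983e-02 -1.10226956e+02] [ 626.86014833 -124.67695939] [ 626.69837258 -138.40569074]
```

```bash
cat >> h.py <<'E'
A=-0.0458; FX=np.array([np.cos(A),np.sin(A),0]); FY=np.array([-np.sin(A),np.cos(A),0]); O=np.array([672.,36.5,0])
ROT=np.c_[-FX,FY,[0,0,-1]]
ROT90=np.c_[FY,FX,[0,0,-1]]
def W(x,y,z): return O+FX*x+FY*y+np.array([0,0,z])
def F(p): 
    d=np.asarray(p,float)[...,:2]-O[:2]; return np.stack([d@FX[:2],d@FY[:2]],-1)
E
python3 - <<'E'
from h import *
from rig import bot,eoat,viewer
def st(m):
    s=bot.sense();print(m,round(s["t"],2),np.round(F(s["eef_pos"]),1),round(s["eef_pos"][2],1),np.round(s["force"],1),round(s["grip_width"],1))
bot.reach(W(-190,-55,60),ROT);st("above")
print(bot.move_straight(W(-190,-55,-4),velocity=100,force_limit=10));st("down")
print(bot.move_straight(W(-112,-55,-4),velocity=60,force_limit=25));st("push")
print(bot.move_straight(W(-94,-55,-4),velocity=25,force_limit=10));st("fence")
bot.move_straight(W(-110,-55,-4),velocity=80)
bot.move_straight(W(-120,-55,120),velocity=200);st("up")
c=viewer.camera("top");np.savez("top1.npz",**c);cv2.imwrite("pics/top1.png",cv2.resize(c["img"][150:260,205:385,::-1],None,fx=4.4,fy=4.4))
E
```

```text
above 2.67 [-189.7  -54.1] 60.2 [-0.3 -0.6  0.6] 85.3
False
down 3.47 [-189.6  -55.1] -3.7 [ 0.8 -0.2 -0.5] 85.0
False
push 4.92 [-112.   -54.9] -3.8 [ 0.3  0.1 -0.5] 85.5
False
fence 5.78 [-93.7 -55.1] -3.9 [-0.5  0.2  0.3] 85.7
up 6.91 [-120.6  -54.9] 119.1 [-0.6  0.5 -0.5] 85.6
```

View pics/top1.png

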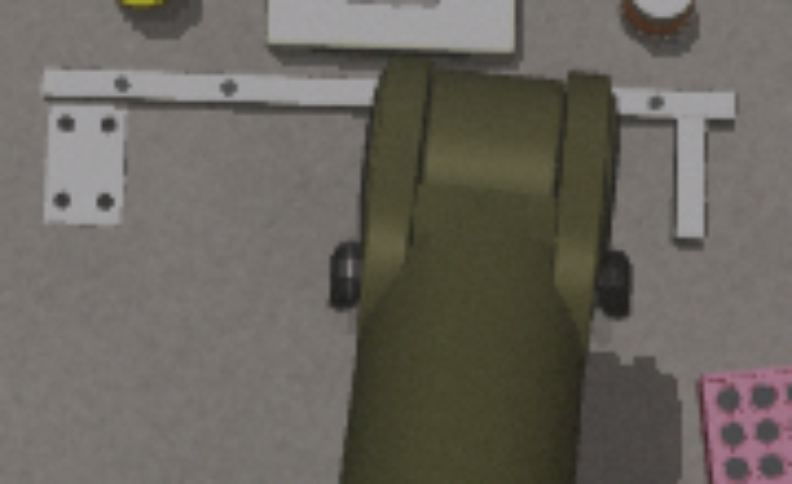

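The arm hides the plate from the top camera, so I'll use the scene camera.

Run:
```python
from h import *
from rig import viewer
c=viewer.camera("scene");np.savez("sc1.npz",**c);cv2.imwrite("pics/sc1.png",cv2.resize(c["img"][190:340,270:470,::-1],None,fx=4,fy=4,interpolation=cv2.INTER_CUBIC))
```

```text
(no output)
```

View pics/sc1.png

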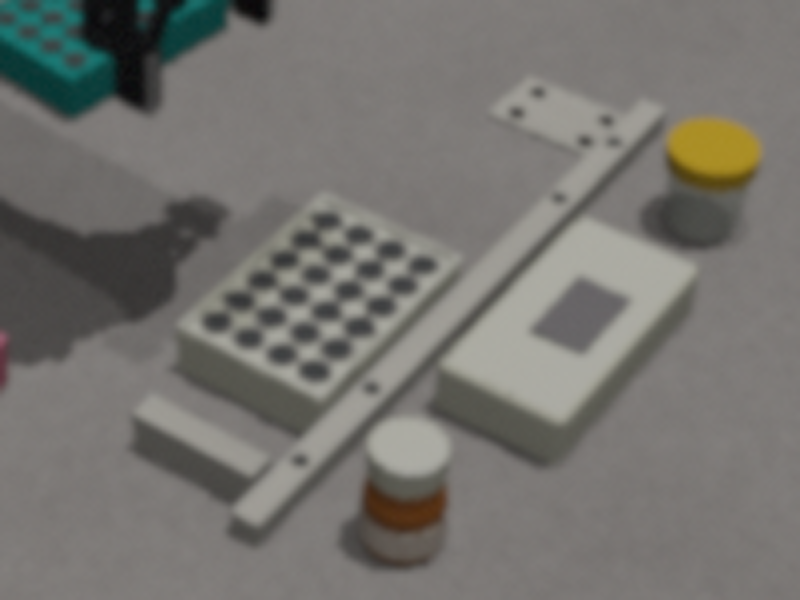

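The plate is now nearly parallel to the fence. Its crop corners are about (325,193), (460,258), (315,407) and (180,328), with a small gap to both the fence and the stop.

Run:
```python
from h import *
c=dict(np.load("sc1.npz"));U=lambda p:np.array([270,190])+np.array(p)/4-.4
P=F(ray(c,U([(325,193),(460,258),(315,407),(180,328)]),29));print(P.round(1),P.mean(0))
print(F(ray(c,U([(150,398),(268,458)]),24)).round(1))
print("fence near edge",F(ray(c,U([(640,103),(235,512)]),16)).round(1))
```

```text
[[-8.360e+01  4.200e+00]
 [ 1.000e-01  2.200e+00]
 [ 2.000e+00 -1.297e+02]
 [-8.160e+01 -1.241e+02]] [-40.77679935 -61.84599155]
[[ -66.8 -167.4]
 [   0.9 -166. ]]
fence near edge [[   3.6  187.9]
 [   4.2 -196.4]]
```

```bash
cat >> h.py <<'E'
from rig import bot,eoat,viewer
def st(m):
    s=bot.sense();print(m,round(s["t"],2),np.round(F(s["eef_pos"]),1),round(s["eef_pos"][2],1),np.round(s["force"],1),round(s["grip_width"],1))
E
python3 - <<'E'
from h import *
bot.move_straight(W(-112,-62,-4),velocity=150,force_limit=10)
print(bot.move_straight(W(-84,-62,-4),velocity=25,force_limit=7));st("fence")
bot.move_straight(W(-110,-62,-4),velocity=100)
bot.move_straight(W(-115,-62,60),velocity=200);eoat.grab(20)
bot.reach(W(-43,40,60),ROT90);st("side above")
print(bot.move_straight(W(-43,40,6),velocity=120,force_limit=10));st("down")
print(bot.move_straight(W(-43,-10,6),velocity=50,force_limit=20));st("push")
print(bot.move_straight(W(-43,-38,6),velocity=20,force_limit=7));st("stop")
bot.move_straight(W(-43,0,6),velocity=100)
bot.move_straight(W(-43,30,60),velocity=200);eoat.release()
bot.reach(W(-115,-95,60),ROT);st("above")
c=viewer.camera("scene");np.savez("sc2.npz",**c);cv2.imwrite("pics/sc2.png",cv2.resize(c["img"][190:340,270:470,::-1],None,fx=4,fy=4,interpolation=cv2.INTER_CUBIC))
E
```

```text
True
fence 8.76 [-93.8 -62. ] -4.6 [0.6 0.  0.5] 85.0
side above 11.69 [-43.2  39.5] 60.0 [-0.2 -0.4  0.6] -0.2
False
down 12.29 [-42.8  39.6] 6.1 [-0.  -0.1  0.4] -0.1
False
push 13.44 [-43.1 -10.1] 5.8 [ 0.1 -0.6  0.1] 0.3
True
stop 14.3 [-43.5 -24.4] 5.5 [0.1 0.  0.8] -0.1
above 17.33 [-114.8  -94.7] 60.0 [-1.  -0.  -1.5] 85.5
```

View pics/sc2.png

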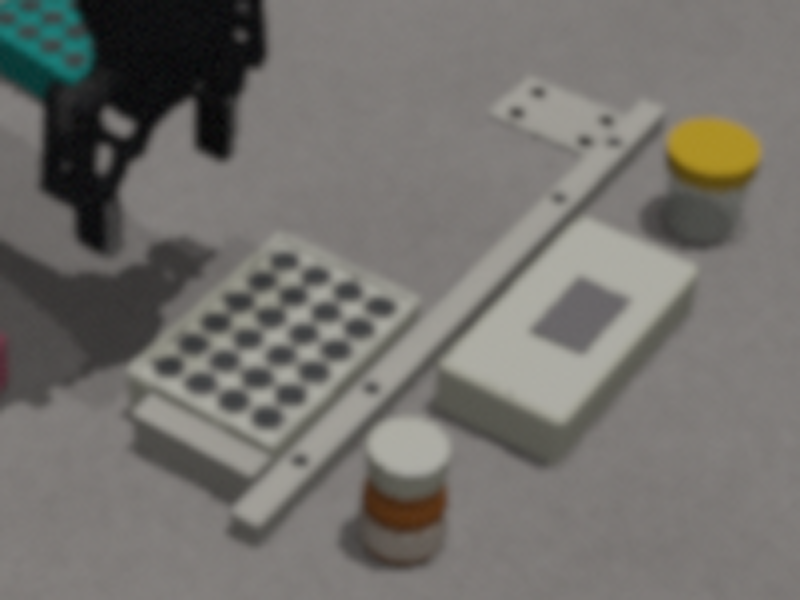

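The plate is against the stop (crop 205,420), with its long side close to the fence. I'll press it into the fence again, then tap the short side once more and check.

Run:
```python
from h import *
bot.move_straight(W(-115,-97,-4),velocity=150,force_limit=10)
print(bot.move_straight(W(-101,-97,-4),velocity=80,force_limit=10))
print(bot.move_straight(W(-84,-97,-4),velocity=20,force_limit=10));st("fence")
bot.move_straight(W(-105,-97,-4),velocity=100)
bot.move_straight(W(-115,-85,60),velocity=250);eoat.grab(20)
bot.reach(W(-43,10,60),ROT90);st("side above")
c=viewer.camera("scene");np.savez("sc3.npz",**c);cv2.imwrite("pics/sc3.png",cv2.resize(c["img"][230:330,290:423,::-1],None,fx=6,fy=6,interpolation=cv2.INTER_CUBIC))
```

```text
False
True
fence 18.84 [-94.  -97.1] -4.9 [ 0.6  0.5 -0.7] 85.6
side above 21.68 [-43.2   9.5] 60.0 [ 0.3  0.2 -0. ] 0.1
```

View pics/sc3.png

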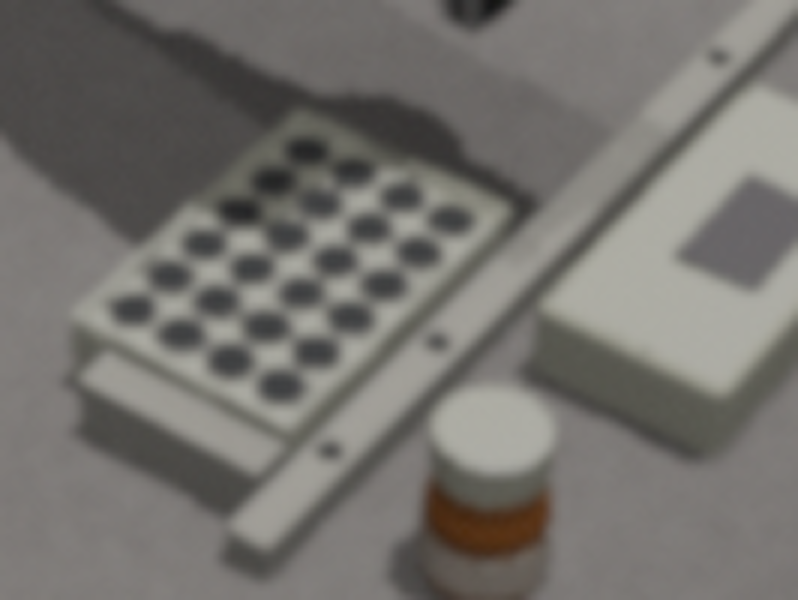

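It looks flush on both sides (plate edges parallel to the fence and stop tops). I'll tap the short side, retreat, and verify from the top camera.

Run:
```python
from h import *
bot.move_straight(W(-43,-8,6),velocity=120,force_limit=10)
print(bot.move_straight(W(-43,-36,6),velocity=15,force_limit=10));st("stop")
bot.move_straight(W(-43,0,6),velocity=100)
bot.move_straight(W(-43,40,120),velocity=250)
bot.set_joints([-74.02, 18.392, -4.016, 83.108, 1.295, 78.541, -3.26]);st("away")
c=viewer.camera("top");np.savez("top2.npz",**c);cv2.imwrite("pics/top2.png",cv2.resize(c["img"][120:260,205:385,::-1],None,fx=4.2,fy=4.2,interpolation=cv2.INTER_CUBIC))
for u,v,n in((312,217,0),):pass
c0=dict(np.load("top0.npz"))
d=np.abs(c["img"].astype(int)-c0["img"]).max(2)
for n,(x0,y0,x1,y1) in dict(rack=(425,205,465,268),timer=(150,215,190,262),jar=(343,135,368,163),cup=(222,128,252,156),pink=(360,230,410,292),teal=(225,265,292,315)).items():print(n,(d[y0:y1,x0:x1]>25).sum())
g=c["img"].min(2)
```

```text
True
stop 23.65 [-43.5 -24.4] 5.6 [0.7 0.9 0. ] 0.3
away 27.24 [-526.7  566.7] 230.9 [ 0.3  0.3 -0.3] -0.1
rack 0
timer 0
jar 0
cup 0
pink 0
teal 0
```

View pics/top2.png

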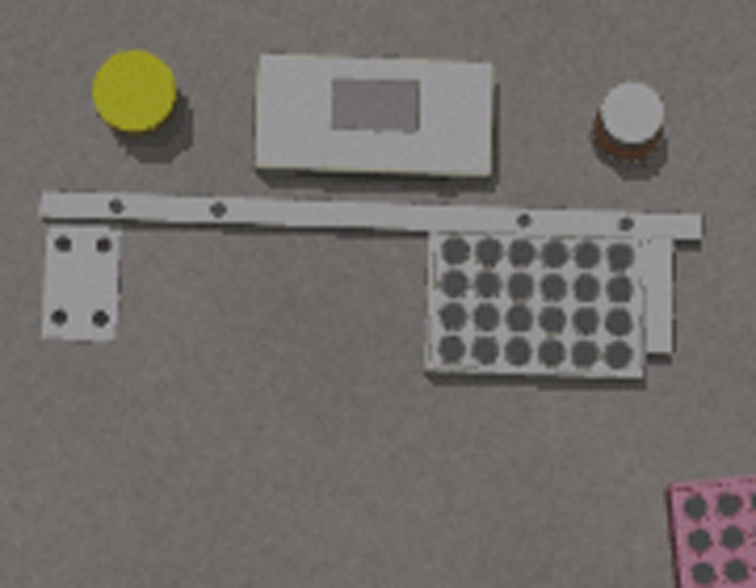

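Run:
```python
from h import *
c=dict(np.load("top2.npz"));c0=dict(np.load("top0.npz"))
g=c["img"].min(2).astype(float)
# near long edge, z~29 (rim), subpixel; left short edge
def last(a,T=120):
    i=np.where(a>T)[0][-1];return i+(a[i]-T)/(a[i]-a[i+1])
us=np.arange(311,355);v=np.array([last(g[196:220,u])for u in us])+196
p=F(ray(c,np.c_[us,v],29));k=np.polyfit(p[:,1],p[:,0],1);r=p[:,0]-np.polyval(k,p[:,1]);ok=abs(r)<1.5
k=np.polyfit(p[ok,1],p[ok,0],1);print("near edge slope mrad",k[0]*1e3,"x at centre",np.polyval(k,-98),r.std())
vs=np.arange(182,206);u=np.array([319-last(g[w,290:320][::-1]) for w in vs])
q=F(ray(c,np.c_[u,vs],29));k=np.polyfit(q[:,0],q[:,1],1);print("left edge",k[0]*1e3,q[:,1].mean())
m=(g>0);f,L,R=station(c0);print([np.polyfit(*F(np.c_[np.polyval(a,[-100,200]),[-100,200]])[:,::-1].T,1) for a in f])
```

```text
near edge slope mrad 3.8259735456011255 x at centre -84.9326933004458 0.5652348369167083
left edge 1.1351600558784405 -34.54071700376344
[array([9.98562956e-04, 1.50170377e+01]), array([-0.00103029,  0.82335469])]
```

Run:
```python
from h import *
bot.sign_off()
```

```text
the job is handed in; nothing more can be done
```

The white 24-well plate is in the corner of the station, one long side against the fence and one short side against the end stop. I have handed the job in at about 27 s on the robot's clock.

**What I did:** I pushed the plate square to the fence with the open fingertips. With the fingers shut I then slid it along to the end stop, which is at the right (−y) end. After that I pressed it into the fence again, tapped the short side once more, and moved the hand back to the start pose.

**Last checks:**
- **Force stops:** both end-stop pushes halted at the same place (−24.4 mm in the fence frame). Both fence pushes halted within 0.2 mm of each other (−93.8 and −94.0 mm).
- **Top camera:** the near long edge is at −84.9 mm (−85.5 expected if flush) and the outer short edge at −34.5 mm (−34.2 expected). The plate is turned about 1–4 mrad from the fence, roughly the measurement noise. The cameras are only good to about 2 mm, so smaller gaps would not show.
- **Other things:** the image regions around the rack, timer, jar, cup, the turquoise plate and the nearer pink plate did not change from the first picture. I did not check the other pink plate or the brown one, and the hand did not go near them.

**What disagreed:**
- The first fence push reached its end point (−93.7 mm) without triggering the force stop, and the scene camera still showed a small gap afterwards. The later pushes closed it.
- The scene camera's own positions were off by about 4 mm, so I relied on the top camera and the contact stops.

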